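# Shut the key drawer and hold the gate lever level

## Task

A visitor is waiting at the gate. First push the key drawer of the grey door console fully home until it clicks into its catch; only then press down the yellow pad of the sprung gate lever on top with the fingertips until the lever lies level, and finish still holding it level, drawer shut, because the gate stays open only while it is held. Do not push the lever well past level towards its bottom stop (that sounds the alarm), and leave the tray, padlock, peg and tin where they are.

Things in the scene. Friction and masses are not known exactly. Their poses are not given: they have to be found in the camera images.
- console: Grey steel door console fixed to the table: a box 180 mm deep (its x) by 220 wide (its y) by 100 high. Origin: centre of its underside, on the table. Its +x points away from its drawer front: the drawer shuts along +x, opens along -x; z up. Its flat front, drawer shut, lies at x = -90 mm. It stands turned by up to 0.3 rad.
- drawer_front (a point): Centre of the outer (robot-facing) face of the blue drawer front, 216 mm wide, 84 mm high (4 to 88 mm above the table), flat, with no knob, only a flush black strip. Moves with the drawer; axes as the console's: x points into the console.
- key_drawer (a joint): How far the drawer is open, m: 0 = fully home at its stop (starts 0.030 to 0.065 open, most 0.09). Slides with about 2 N of friction; over the last 10 mm a sprung catch resists with up to about 6 N more, snaps over 5 mm from home, then helps it home. Push along console +x.
- lever_pad (a point): Yellow pad fixed on the free end of the steel gate lever, 36 mm (x, along the lever) x 44 (y) x 10 thick. This point: centre of its top face, z normal to it. 85 mm from the hinge axis along the lever, top 13 mm above the axis. With the lever level its top centre is at console x = -20, y = -30, z = 148 mm. Press it downwards.
- gate_lever (a joint): Angle of the gate lever, rad: 0 = released, pad end tilted up 0.35 rad; grows as the pad is pressed down; 0.35 = level (the gate position); 0.6 = bottom stop; alarm beyond 0.52. A spring always lifts it: about 1.5 N at the pad to start moving it, 6.5 N to hold it level, 10 N at the bottom stop.
- lever_hinge (a point): Middle of the gate lever's hinge axis, which runs along console y, at console x = +65, y = -30, z = 135 mm, between two white cheeks (console x 40 to 85 mm, up to z = 148 mm, outer faces 28 mm either side) with a green line at hinge height: the lever is level when it points along that line.
- key_tray: Black plastic open tray, 140 x 100 x 22 mm, bystander. Origin: centre of its underside.
- padlock: Steel padlock lying flat, about 73 x 45 x 22 mm, bystander. Origin: on the table under its middle.
- clothes_peg: Green plastic clothes peg, 76 x 16 x 12 mm, bystander. Origin: centre of its underside.
- tin: Round aluminium tin with hinged lid, 90 mm diameter, 47 mm high, bystander. Origin: centre of its underside.

How it is judged:
By the outcome, as a careful person would: the job done as asked, in the order asked, and still so for the second after the job is handed in, while the arm keeps its last pose, push and grip.
It also fails if it takes over 40 s, if anything falls off the work surface, if the arm or the gripper's body presses on something with over 40 N, if the wrist force passes 120 N, or if a joint passes its speed limit or range.

## Robot

A 7-joint arm with a two-finger parallel gripper is mounted at the origin on the work surface. World frame = base frame: x ahead of the robot, y to its left, z up, the work surface at z = 0. Lengths are in mm, angles in rad, forces in N, time in s.
With the tool pointing down it reaches from about 425 to 825 mm from the base axis. Payload 3.6 kg.
Tool frame: the origin (TCP) lies between the finger pads; the fingertips stand 8 mm ahead of it and the grasp point (between the pads) lies 11 mm behind it; z points along the fingers, y is the line along which they close (so a half turn about z gives the same grasp; the last joint's range is limited). The gripper opens to 93 mm and grips with 3 to 60 N. Pads are 15 mm wide; open, the fingers measure 128 mm over their backs; the gripper's body (75 mm by 188 mm) begins 65 mm behind the grasp point.
Start: joints at [1.248, 0.615, -0.013, 1.423, 0.008, 1.103, -0.04], TCP at [190.112, -621.546, 226.64] pointing down, gripper open.
Joint ranges: [-3.12, 3.12], [-0.3, 2.06], [-1.34, 1.32], [0.26, 2.42], [-1.36, 4.5], [0.01, 1.98], [-2.84, 2.84]. Speed limits (rad/s): [2.79, 2.79, 3.14, 3.14, 3.14, 3.14, 3.14].

## Interface

Orientations are given as a rotation vector (axis times angle).
In Python, from rig import telemetry, viewer, workorder gives the robot as it stands.
- The arm moves only by the tool send_rows, never from a script. Its argument "deltas" is a list that holds one entry, the list of rows, each a list of 6 numbers: the shift along the tool's x, y, z in cm, then the turn, a rotation vector about the tool's x, y, z in rad. A call has 1 to 5 rows; each row is the pose to reach, as a shift and turn from the pose commanded when the call began, along the tool's axes at that moment; what a row does not reach only later rows make up. A row lasts 1/10 s, in which the tool goes at most 50 mm and 8.59 degrees, less where a joint would pass 70% of its speed; a pose out of reach is approached as far as the arm can. A call with a gripper value outside its range is refused whole. "jaw" is the closure, from 0 (fully open) to 1 (shut), set as the call begins (left out, the last holds). The fingers move at their own pace and stop on an object; "squeeze" is the grip in N (left out, the last holds). Time passes only in rows, so rows that repeat a pose let the fingers close. It gives the time, the measured TCP pose, the force, the opening and the grip force at its end, in the units of the state.
- telemetry.get_obs(): the state, without advancing time (a new reading comes with each control period).
- viewer.read_camera(name): name is "side" or "top"; returns a dict with "pixels" (420x560x3 uint8, red, green, blue), "depth" (420x560 float32, mm along the optical axis (not along the pixel's ray), 0 where there is no reading), "vertical_fov" (degrees; the focal length in pixels is half the picture's height over the tangent of half this angle, whatever the lens; pixels are square), "cx", "cy" (the principal point, pixels), "R" (3x3) and "t" (3): a world point X has camera coordinates R X + t. Camera axes: x right, y down, z forward; pixel columns grow to the right and rows downward; lengths in mm; the calibration is good to about 2 mm. A picture is of the moment at which its call begins.
- workorder.finish_job(): hands the job in; it is judged then, once.
The state is a dict: "clock": time; "qpos": joint angles; "qvel": joint speeds; "joint_efforts": joint torques, N m; "ee_pos": TCP position; "ee_rot": TCP orientation; "ft_force": force on the tool from outside, world axes, zero at the start; "wrist_torque": the same for the moment, N m; "gripper_width": finger opening in mm; "grip_force": force on a finger pad.
Only numpy, scipy, OpenCV 4.12 (cv2) and the standard library are available. Lean on these libraries where they do the work, as an engineer would, in place of code of your own. Each camera call takes 0.05 s, during which the arm holds its last target. There are 200 camera calls.

## Working session

There is one attempt and no reset: what is moved stays moved. The work goes in short steps, Python scripts to look and compute and a tool call to move; the robot and the scene stay as the last step left them, time stands still between calls to the robot, and variables do not carry over. Pictures are saved under pics/ and viewed, at most 10 in all, crops included, and the job is handed in when it is done.

Besides the shell and the picture viewer there is one more tool, called after "Call:" as a command line: name --argument value ..., lists and objects as JSON in quotes. send_rows: Moves the arm, as the interface text tells. Its arguments: {"type":"object","properties":{"deltas":{"type":"array","items":{"type":"array","items":{"type":"array","items":{"type":"number"}}}},"jaw":{"type":"number"},"squeeze":{"type":"number"}},"required":["deltas"]}

```bash
mkdir -p pics; cat > h.py <<'E'
import numpy as np, cv2
from rig import telemetry, viewer, workorder
from scipy.spatial.transform import Rotation as Ro
def cam(n):
    d=viewer.read_camera(n); p=d["pixels"]; f=p.shape[0]/2/np.tan(np.radians(d["vertical_fov"])/2)
    return p,d["depth"],f,d["cx"],d["cy"],np.array(d["R"]),np.array(d["t"])
def cloud(c):
    p,z,f,cx,cy,R,t=c; v,u=np.mgrid[:p.shape[0],:p.shape[1]]
    P=np.dstack([(u-cx)/f*z,(v-cy)/f*z,z]); return (P-t)@R
def save(p,n): cv2.imwrite("pics/"+n,cv2.cvtColor(p,cv2.COLOR_RGB2BGR))
E
python3 - <<'E'
from h import *
o=telemetry.get_obs(); print(o["clock"],o["ee_pos"],o["ee_rot"],Ro.from_rotvec(o["ee_rot"]).as_matrix().round(3))
for n in("side","top"):
    c=cam(n); save(c[0],n+"0.png"); np.savez(n+"0.npz",p=c[0],W=cloud(c),z=c[1]); print(n,c[2:5],-c[5].T@c[6],c[5].round(2).tolist())
E
```

```text
0.0 [ 189.84496715 -620.85042956  225.48810518] [-3.10457718e+00 -4.64154202e-01  6.86806938e-04] [[ 0.956  0.292 -0.001]
 [ 0.292 -0.956  0.002]
 [-0.    -0.003 -1.   ]]
side (np.float64(434.6090442085826), 285.8950087710626, 201.23121803148607) [ 258.14806484 -439.53351937  737.90506279] [[0.84, -0.55, 0.01], [-0.4, -0.63, -0.67], [0.37, 0.55, -0.75]]
top (np.float64(527.3239791122054), 273.4716087198518, 214.16168482573107) [ 364.78084578   47.65105048 1260.56615887] [[0.01, -1.0, 0.0], [-0.98, -0.01, -0.18], [0.18, -0.0, -0.98]]
```

View pics/side0.png

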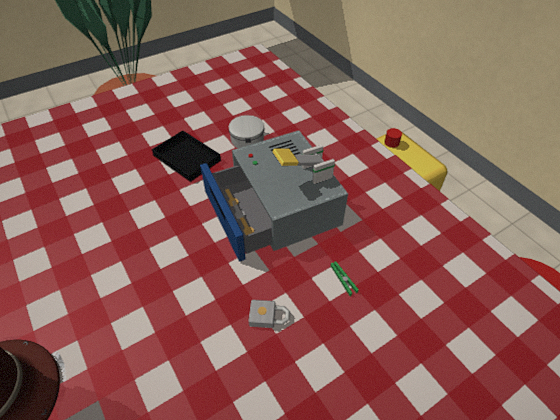

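View pics/top0.png

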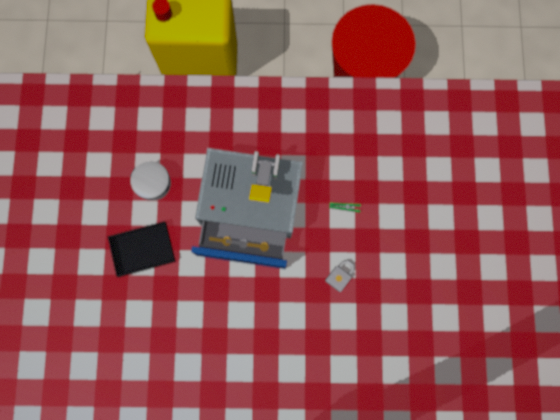

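The side view shows the console with its blue drawer open (~(222,215)), the yellow pad at (285,157) and white cheeks at (318,165). The top view shows the console top around (250,190), blue front edge (195,250)–(285,264), pad (260,193), tray (142,248) and padlock (341,275).

```bash
python3 - <<'E'
from h import *
for n in("top","side"):
    d=np.load(n+"0.npz"); p,W,z=d["p"],d["W"],d["z"]; hsv=cv2.cvtColor(p,cv2.COLOR_RGB2HSV)
    ok=z>0; on=ok&(np.abs(W[...,0]-650)<350)&(np.abs(W[...,1])<400)
    t=on&(abs(W[...,2]-100)<5)&(hsv[...,1]<80)
    print(n,"tableZ",np.median(W[on&(W[...,2]<8)],0)[2])
    r=cv2.minAreaRect(W[t][:,:2].astype(np.float32)); print("console top",t.sum(),r,np.median(W[t][:,2])); print(cv2.boxPoints(r).round(1).tolist())
    b=on&(hsv[...,0]>100)&(hsv[...,0]<125)&(hsv[...,1]>140); B=W[b]
    print("blue",len(B),B.min(0).round(),B.max(0).round())
    k=B[B[:,2]>80]; print(" top edge",cv2.minAreaRect(k[:,:2].astype(np.float32)),np.median(k[:,2]))
    if n=="side": pass
    y=on&(hsv[...,0]>20)&(hsv[...,0]<32)&(hsv[...,1]>170)&(W[...,2]>105); Y=W[y]
    print("pad",len(Y),Y.mean(0),Y.min(0),Y.max(0)); u,s,v=np.linalg.svd(Y-Y.mean(0),full_matrices=0);print(" n",v[2])
    for nm,x0,x1,y0,y1,m in(("tray",480,700,60,400,hsv[...,2]<50),):
        q=on&m&(W[...,0]>x0)&(W[...,0]<x1)&(W[...,1]>100)&(W[...,2]<30); print(nm,cv2.minAreaRect(W[q][:,:2].astype(np.float32)))
E
```

```text
top tableZ 0.3524648709976914
console top 5932 ((629.2398681640625, 103.45983123779297), (220.39039611816406, 166.4487762451172), 82.23182678222656) 100.06103396730771
[[531.9000244140625, 5.5], [696.7999877929688, -17.0], [726.5999755859375, 201.39999389648438], [561.7000122070312, 223.89999389648438]]
blue 712 [460.  20.  29.] [506. 228.  95.]
 top edge ((480.0773010253906, 123.51963806152344), (210.41285705566406, 16.213537216186523), 82.25843811035156) 87.83610038594098
pad 299 [605.55025136  75.88405471 177.00627296] [586.66175314  52.87020778 168.19432836] [623.91348655  96.95322247 187.4861075 ]
 n [-0.32832456  0.04744612 -0.94337259]
tray ((522.1136474609375, 304.1029052734375), (191.75393676757812, 83.83142852783203), 89.93795013427734)
side tableZ 0.9439490012510225
console top 5026 ((626.0471801757812, 102.30474090576172), (222.9777069091797, 166.68536376953125), 82.26102447509766) 100.70943401453621
[[528.5, 3.0999999046325684], [693.5999755859375, -19.399999618530273], [723.5999755859375, 201.60000610351562], [558.5, 224.0]]
blue 1242 [436.  15.   4.] [564. 396.  92.]
 top edge ((477.15472412109375, 122.54511260986328), (216.3138427734375, 15.642566680908203), 82.18603515625) 88.34066201051104
pad 66 [603.03087981  69.24934875 175.11732986] [583.05612323  51.6961228  166.01624908] [622.00879785  98.11271956 182.19510282]
 n [-0.27560614  0.11097634 -0.95484318]
tray ((520.359375, 276.24615478515625), (257.70489501953125, 215.52488708496094), 51.07691955566406)
```

Call:
send_rows --deltas '[[[39, -21.6, 0, 0, 0, 0.431], [39, -21.6, 0, 0, 0, 0.431], [39, -21.6, 0, 0, 0, 0.431], [39, -21.6, 0, 0, 0, 0.431], [39, -21.6, 0, 0, 0, 0.431]]]' --jaw 1

```text
clock: 0.6
ee_pos: [364.9, -439.9, 226.3]
ee_rot: [-3.134, 0.211, 0.001]
ft_force: [0.0, -0.4, -0.1]
gripper_width: 57.5
grip_force: 0.0
```

```bash
cat >> h.py <<'E'
C=np.array([621,103.8]); A=-0.135
Rc=np.array([[np.cos(A),-np.sin(A)],[np.sin(A),np.cos(A)]])
def to(*targets,yaw=A):
    "print tool-frame deltas (cm, rad) to world targets, tool down with tool x at yaw"
    o=telemetry.get_obs(); R=Ro.from_rotvec(o["ee_rot"]); p=np.array(o["ee_pos"])
    G=Ro.from_matrix(np.array([[np.cos(yaw),np.sin(yaw),0],[np.sin(yaw),-np.cos(yaw),0],[0,0,-1]]))
    q=np.r_[Rc.T@(p[:2]-C),p[2]]
    print("t",round(o["clock"],2),"p",p.round(1),"console",q.round(1),"F",np.round(o["ft_force"],1),"w",round(o["gripper_width"],1))
    for T in targets: print((R.inv().apply(np.array(T)-p)/10).round(2),(R.inv()*G).as_rotvec().round(3))
def con(x,y,z): return np.r_[C+Rc@[x,y],z]
E
python3 - <<'E'
from h import *
to((500,-300,230),con(-175,0,230),con(-175,0,58))
E
```

```text
t 0.6 p [ 364.9 -439.9  226.3] console [-180.6 -573.2  226.3] F [ 0.  -0.4 -0.1] w 57.5
[ 11.52 -15.67  -0.37] [-0.001  0.001  0.001]
[  0.6  -57.32  -0.34] [-0.001  0.001  0.001]
[  0.62 -57.31  16.86] [-0.001  0.001  0.001]
```

Call:
send_rows --deltas '[[[2, -5, 0, 0, 0, 0], [4, -10, 0, 0, 0, 0], [5, -15, 0, 0, 0, 0], [5, -20, 0, 0, 0, 0], [5, -25, 0, 0, 0, 0]]]'

```text
clock: 1.1
ee_pos: [445.9, -206.7, 226.3]
ee_rot: [-3.134, 0.21, 0.001]
ft_force: [0.4, 0.6, 0.1]
gripper_width: 17.7
grip_force: 0.0
```

Call:
send_rows --deltas '[[[0, -5, 0, 0, 0, 0], [0, -10, 0, 0, 0, 0], [-1, -15, 0, 0, 0, 0], [-2, -20, 0, 0, 0, 0], [-3, -25, 0, 0, 0, 0]]]'

```text
clock: 1.6
ee_pos: [448.9, 41.7, 226.6]
ee_rot: [3.135, -0.211, -0.0]
ft_force: [0.4, 0.2, 0.2]
gripper_width: 0.3
grip_force: 0.0
```

```bash
python3 - <<'E'
from h import *
to(con(-180,0,230),con(-180,0,58))
E
```

```text
t 1.6 p [448.9  41.7 226.6] console [-162.2  -84.7  226.6] F [0.4 0.2 0.2] w 0.3
[-1.78 -8.47 -0.34] [0.    0.    0.001]
[-1.77 -8.47 16.86] [0.    0.    0.001]
```

Call:
send_rows --deltas '[[[-1.8, -4, 0, 0, 0, 0], [-1.8, -8.5, 0, 0, 0, 0], [-1.8, -8.5, 4, 0, 0, 0], [-1.8, -8.5, 8, 0, 0, 0], [-1.8, -8.5, 12, 0, 0, 0]]]'

```text
clock: 2.1
ee_pos: [443.1, 127.1, 105.6]
ee_rot: [-3.134, 0.209, -0.002]
ft_force: [0.1, -0.7, -0.6]
gripper_width: 0.3
grip_force: 0.0
```

Call:
send_rows --deltas '[[[0, 0, 3, 0, 0, 0], [0, 0, 4.8, 0, 0, 0], [0, 0, 4.8, 0, 0, 0]]]'

```text
clock: 2.4
ee_pos: [441.1, 125.9, 56.4]
ee_rot: [3.132, -0.21, -0.009]
ft_force: [-0.2, -0.3, 0.3]
gripper_width: 0.6
grip_force: 0.0
```

```bash
python3 - <<'E'
from h import *
to(con(-150,0,58),con(-98,0,58))
c=cam("side"); save(c[0][100:300,130:400].repeat(2,0).repeat(2,1),"s1.png")
E
```

```text
t 2.4 p [441.1 125.9  56.4] console [-181.3   -2.3   56.4] F [-0.2 -0.3  0.3] w 0.6
[ 3.12 -0.23 -0.18] [0.003 0.006 0.001]
[ 8.32 -0.23 -0.21] [0.003 0.006 0.001]
```

View pics/s1.png

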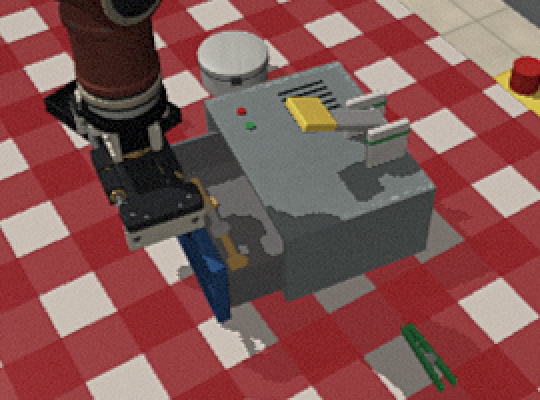

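The crop shows the closed gripper in front of the blue drawer front (crop ~(160,230)), with the drawer still open and the lever clear. I'll push slowly.

Call:
send_rows --deltas '[[[0.8, 0, 0, 0, 0, 0], [1.6, 0, 0, 0, 0, 0], [2.4, 0, 0, 0, 0, 0], [3.2, 0, 0, 0, 0, 0], [4, 0, 0, 0, 0, 0]]]'

```text
clock: 2.95
ee_pos: [483.1, 121.1, 59.1]
ee_rot: [-3.134, 0.211, 0.001]
ft_force: [-1.9, 0.7, 2.1]
gripper_width: 0.7
grip_force: 1.1
```

Call:
send_rows --deltas '[[[0.7, 0, 0, 0, 0, 0], [1.4, 0, 0, 0, 0, 0], [2.1, 0, 0, 0, 0, 0], [2.6, 0, 0, 0, 0, 0], [3.0, 0, 0, 0, 0, 0]]]'

```text
clock: 3.45
ee_pos: [511.8, 117.0, 58.5]
ee_rot: [3.134, -0.211, -0.004]
ft_force: [-7.9, 1.5, 4.5]
gripper_width: 0.2
grip_force: 3.8
```

```bash
python3 - <<'E'
from h import *
to(con(-98,0,58))
E
```

```text
t 3.45 p [511.8 117.   58.5] console [-110.    -1.6   58.5] F [-7.9  1.5  4.5] w 0.2
[ 1.2  -0.16  0.05] [0.001 0.003 0.001]
```

Call:
send_rows --deltas '[[[0.3, 0, 0, 0, 0, 0], [0.6, 0, 0, 0, 0, 0], [0.8, 0, 0, 0, 0, 0], [0.8, 0, 0, 0, 0, 0]]]'

```text
clock: 3.85
ee_pos: [513.6, 116.7, 58.0]
ee_rot: [3.133, -0.208, -0.022]
ft_force: [-12.2, 2.3, 8.3]
gripper_width: 0.8
grip_force: 5.8
```

Call:
send_rows --deltas '[[[0.2, 0, 0, 0, 0, 0], [0.4, 0, 0, 0, 0, 0], [0.4, 0, 0, 0, 0, 0]]]'

```text
clock: 4.15
ee_pos: [522.6, 115.5, 58.2]
ee_rot: [3.134, -0.21, -0.006]
ft_force: [-5.1, 0.4, 0.8]
gripper_width: 0.2
grip_force: 2.7
```

Call:
send_rows --deltas '[[[0.2, 0, 0, 0, 0, 0], [0.4, 0, 0, 0, 0, 0], [0.4, 0, 0, 0, 0, 0]]]'

```text
clock: 4.45
ee_pos: [522.4, 115.5, 58.2]
ee_rot: [3.133, -0.208, -0.019]
ft_force: [-12.6, 1.7, 7.8]
gripper_width: 0.8
grip_force: 6.0
```

```bash
python3 - <<'E'
from h import *
to(con(-98,0,58))
E
```

```text
t 4.45 p [522.4 115.5  58.2] console [-99.3  -1.7  58.2] F [-12.6   1.7   7.8] w 0.8
[ 0.13 -0.17  0.02] [0.003 0.012 0.002]
```

Call:
send_rows --deltas '[[[-1, 0, 0, 0, 0, 0], [-3, 0, 0, 0, 0, 0], [-6, 0, 0, 0, 0, 0], [-6, 0, -5, 0, 0, 0], [-6, 0, -10, 0, 0, 0]]]'

```text
clock: 4.95
ee_pos: [468.7, 122.7, 159.0]
ee_rot: [3.134, -0.21, -0.001]
ft_force: [2.2, 0.3, -0.4]
gripper_width: 0.4
grip_force: 0.0
```

Call:
send_rows --deltas '[[[0, 0, -5, 0, 0, 0], [0, 0, -8, 0, 0, 0], [0, 0, -8, 0, 0, 0]]]'

```text
clock: 5.25
ee_pos: [473.6, 123.6, 244.0]
ee_rot: [-3.13, 0.212, -0.024]
ft_force: [-0.3, -0.8, -1.1]
gripper_width: 0.3
grip_force: 0.0
```

```bash
python3 - <<'E'
from h import *
to(con(-18,-30,230),con(-18,-30,205))
c=cam("side"); save(c[0][100:300,130:400].repeat(2,0).repeat(2,1),"s2.png")
c=cam("top"); W=cloud(c); hsv=cv2.cvtColor(c[0],cv2.COLOR_RGB2HSV); save(c[0][120:290,100:380].repeat(2,0).repeat(2,1),"t2.png")
for n in("top","side"):
    if n=="side": c=cam(n); W=cloud(c); hsv=cv2.cvtColor(c[0],cv2.COLOR_RGB2HSV)
    X=W.copy(); X[...,:2]=(W[...,:2]-C)@Rc
    b=(hsv[...,0]>100)&(hsv[...,0]<125)&(hsv[...,1]>140)&(c[1]>0)&(abs(X[...,0]+100)<80)&(abs(X[...,1])<115)&(X[...,2]>0)&(X[...,2]<100)
    print(n,b.sum(),np.percentile(X[b],[2,10,50,90,98],axis=0).round(1).tolist())
E
```

```text
t 5.25 p [473.6 123.6 244. ] console [-1.487e+02 -2.000e-01  2.440e+02] F [-0.3 -0.8 -1.1] w 0.3
[13.05  2.98  1.57] [-0.006 -0.015 -0.   ]
[13.01  3.    4.07] [-0.006 -0.015 -0.   ]
top 108 [[-89.5, -104.2, 66.7], [-87.1, -101.6, 83.0], [-81.0, -52.3, 87.8], [-76.3, -32.8, 91.4], [-75.2, -28.9, 92.3]]
side 1346 [[-93.0, -108.6, 17.8], [-92.6, -106.7, 28.2], [-91.5, -27.5, 74.2], [-80.6, 73.3, 89.4], [-78.0, 94.7, 90.5]]
```

View pics/s2.png

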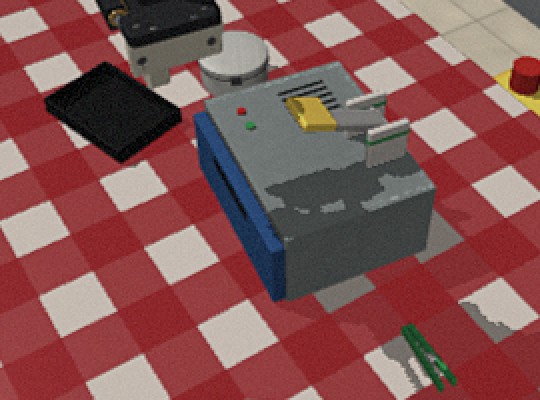

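The drawer front now lies flush on the console (crop (240,210)), at about x = -91 mm, so it is home; the lever is untouched and the bystanders are in place. Next, go over the pad.

Call:
send_rows --deltas '[[[4, 1, 0, 0, 0, 0], [8, 2, 0, 0, 0, 0], [12, 3, 0, 0, 0, 0], [13, 3, 1, 0, 0, 0], [13, 3, 1.5, 0, 0, 0]]]'

```text
clock: 5.9
ee_pos: [593.5, 74.8, 220.1]
ee_rot: [3.133, -0.214, -0.007]
ft_force: [-1.8, -0.4, -0.4]
gripper_width: 0.4
grip_force: 0.0
```

Call:
send_rows --deltas '[[[0, 0, 1, 0, 0, 0], [0, 0, 1.5, 0, 0, 0], [0, 0, 1.5, 0, 0, 0]]]'

```text
clock: 6.2
ee_pos: [591.9, 76.7, 207.6]
ee_rot: [3.135, -0.208, -0.005]
ft_force: [0.4, -0.7, 0.2]
gripper_width: 0.2
grip_force: 0.0
```

```bash
python3 - <<'E'
from h import *
to(con(-18,-30,190),con(-18,-30,156))
E
```

```text
t 6.2 p [591.9  76.7 207.6] console [-25.2 -30.8 207.6] F [ 0.4 -0.7  0.2] w 0.2
[ 0.73 -0.08  1.76] [0.    0.003 0.003]
[ 0.74 -0.08  5.16] [0.    0.003 0.003]
```

Call:
send_rows --deltas '[[[0.7, 0, 0.4, 0, 0, 0], [0.7, 0, 1.0, 0, 0, 0], [0.7, 0, 1.6, 0, 0, 0], [0.7, 0, 2.2, 0, 0, 0], [0.7, 0, 2.6, 0, 0, 0]]]'

```text
clock: 6.7
ee_pos: [600.1, 75.0, 182.3]
ee_rot: [-3.134, 0.21, 0.002]
ft_force: [-0.7, -0.0, 3.0]
gripper_width: 0.5
grip_force: 1.3
```

Call:
send_rows --deltas '[[[0, 0, 0.5, 0, 0, 0], [0, 0, 1.0, 0, 0, 0], [0, 0, 1.5, 0, 0, 0], [0, 0, 1.8, 0, 0, 0], [0, 0, 1.8, 0, 0, 0]]]'

```text
clock: 7.2
ee_pos: [599.5, 75.2, 164.2]
ee_rot: [-3.135, 0.21, 0.004]
ft_force: [-3.0, 0.7, 5.7]
gripper_width: 0.9
grip_force: 2.6
```

```bash
python3 - <<'E'
from h import *
to(con(-19,-30,156))
E
```

```text
t 7.2 p [599.5  75.2 164.2] console [-17.5 -31.3 164.2] F [-3.   0.7  5.7] w 0.9
[-0.15 -0.13  0.82] [0.    0.003 0.001]
```

Call:
send_rows --deltas '[[[0, 0, 0.3, 0, 0, 0], [0, 0, 0.6, 0, 0, 0], [0, 0, 0.8, 0, 0, 0], [0, 0, 0.8, 0, 0, 0]]]'

```text
clock: 7.6
ee_pos: [598.8, 75.3, 156.5]
ee_rot: [-3.135, 0.21, 0.006]
ft_force: [-5.1, 0.7, 7.7]
gripper_width: 0.8
grip_force: 3.6
```

```bash
python3 - <<'E'
from h import *
to(con(-19,-30,156))
c=cam("side"); save(cv2.resize(c[0][130:210,250:350],None,fx=6,fy=6,interpolation=cv2.INTER_CUBIC),"s3.png")
for n in("top","side"):
    if n=="top": c=cam(n)
    W=cloud(c); hsv=cv2.cvtColor(c[0],cv2.COLOR_RGB2HSV)
    X=W.copy(); X[...,:2]=(W[...,:2]-C)@Rc
    near=(c[1]>0)&(abs(X[...,0])<120)&(abs(X[...,1]+30)<60)
    y=near&(hsv[...,0]>20)&(hsv[...,0]<32)&(hsv[...,1]>150)&(X[...,2]>105)
    print(n,"pad",y.sum(),X[y].mean(0).round(1),X[y].min(0).round(1),X[y].max(0).round(1))
    L=near&(hsv[...,1]<60)&(abs(X[...,1]+30)<12)&(X[...,0]>-2)&(X[...,0]<40)&(X[...,2]>120)&(X[...,2]<170)
    if L.sum()>5: print(" lever",L.sum(),"slope,z",np.polyfit(X[L][:,0],X[L][:,2],1).round(3),X[L].mean(0).round(1))
    if y.sum()>8: print(" pad slope",np.polyfit(X[y][:,0],X[y][:,2],1).round(3), X[y][:,2].mean())
    r=near&(hsv[...,0]>50)&(hsv[...,0]<90)&(hsv[...,1]>80)&(X[...,0]>30)
    print(" green",r.sum(),X[r].mean(0).round(1) if r.sum() else "")
E
```

```text
t 7.6 p [598.8  75.3 156.5] console [-18.1 -31.2 156.5] F [-5.1  0.7  7.7] w 0.8
[-0.09 -0.12  0.05] [0.    0.004 0.001]<stdin>:10: RuntimeWarning: Mean of empty slice.
  ret = um.true_divide(
Traceback (most recent call last):
ValueError: zero-size array to reduction operation minimum which has no identity
```

View pics/s3.png

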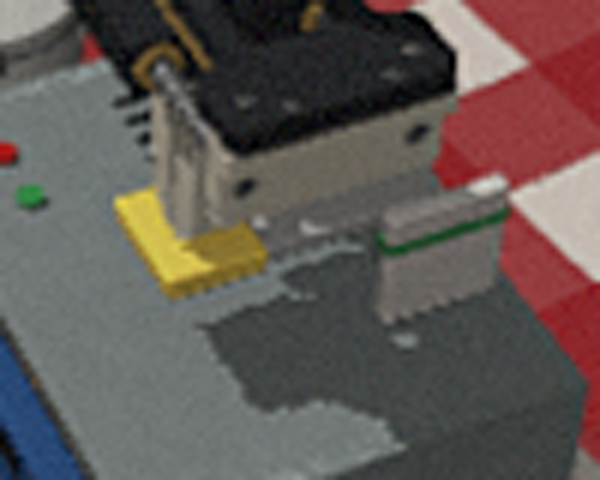

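The zoom shows the fingertips on the yellow pad (crop (190,235)), with the lever running nearly parallel to the cheek's green line. The top view is blocked by the arm, so I'll measure from the side view.

```bash
python3 - <<'E'
from h import *
c=cam("side"); W=cloud(c); hsv=cv2.cvtColor(c[0],cv2.COLOR_RGB2HSV)
X=W.copy(); X[...,:2]=(W[...,:2]-C)@Rc
near=(c[1]>0)&(abs(X[...,0])<120)&(abs(X[...,1]+30)<60)&(X[...,2]>105)
y=near&(hsv[...,0]>18)&(hsv[...,0]<34)&(hsv[...,1]>170)
top=y&(hsv[...,2]>150); k=X[y]
print(y.sum(),top.sum()); print(k[np.argsort(k[:,1])][::4].round(1).tolist())
p,_,f,cx,cy,R,t=c
# predicted pixel of pad top corners at several lever angles (bias-corrected by released-picture fit of side: -1.6,-.5,+.5)
from itertools import product
for q in(.28,.35,.42):
    a=.35-q; pts=[]
    for l,s in((67,-22),(103,-22),(103,22)):
        x=65-l*np.cos(a)+13*np.sin(a); z=135+l*np.sin(a)+13*np.cos(a)
        w=np.r_[C+[-1.6,-.5]+Rc@[x,-30+s],z+.6]; v=R@w+t; pts.append(((np.array([f*v[0]/v[2]+cx,f*v[1]/v[2]+cy])-[250,130])*6).round().tolist())
    print(q,pts)
v=[]
for x in(40,85):
    w=np.r_[C+[-1.6,-.5]+Rc@[x,-58],135.6]; v_=R@w+t; v.append(((np.array([f*v_[0]/v_[2]+cx,f*v_[1]/v_[2]+cy])-[250,130])*6).round().tolist())
print("green",v)
E
```

```text
69 13
[[-101.8, -81.6, 505.9], [-20.1, -69.2, 327.2], [-34.8, -66.5, 327.9], [-22.1, -52.8, 147.0], [-28.3, -52.4, 146.5], [-23.7, -51.9, 144.2], [-36.4, -51.7, 146.6], [-32.1, -51.6, 144.7], [-29.7, -51.0, 145.9], [-35.5, -49.8, 141.8], [-6.2, -46.7, 148.6], [-13.3, -43.4, 148.7], [-9.2, -41.9, 277.6], [-10.1, -41.2, 150.8], [-26.6, -39.7, 150.8], [-17.5, -38.6, 148.8], [-39.9, -26.8, 147.5], [-37.1, -11.1, 149.1]]
0.28 [[271.0, 238.0], [170.0, 265.0], [113.0, 179.0]]
0.35 [[268.0, 249.0], [167.0, 283.0], [110.0, 197.0]]
0.42 [[265.0, 261.0], [165.0, 299.0], [109.0, 213.0]]
green [[389.0, 252.0], [507.0, 212.0]]
```

Call:
send_rows --deltas '[[[0, 0, 0, 0, 0, 0], [0, 0, 0, 0, 0, 0], [0, 0, 0, 0, 0, 0], [0, 0, 0, 0, 0, 0], [0, 0, 0, 0, 0, 0]]]'

```text
clock: 8.25
ee_pos: [598.9, 75.3, 156.8]
ee_rot: [-3.135, 0.21, 0.006]
ft_force: [-4.8, 0.2, 7.5]
gripper_width: 0.3
grip_force: 3.5
```

Call:
send_rows --deltas '[[[0, 0, 0.05, 0, 0, 0], [0, 0, 0.05, 0, 0, 0], [0, 0, 0.05, 0, 0, 0], [0, 0, 0.05, 0, 0, 0]]]'

```text
clock: 8.65
ee_pos: [598.8, 75.3, 156.4]
ee_rot: [-3.135, 0.21, 0.006]
ft_force: [-6.5, -0.2, 8.0]
gripper_width: 0.5
grip_force: 3.7
```

```bash
python3 -c "
from h import *
to(con(-19,-30,156)); print(workorder.finish_job())"
```

```text
t 8.65 p [598.8  75.3 156.4] console [-18.2 -31.2 156.4] F [-6.5 -0.2  8. ] w 0.5
[-0.08 -0.12  0.04] [0.    0.004 0.001]
the job is handed in; nothing more can be done
None
```

The job is handed in at 8.65 s: I pushed the drawer home past its catch first, then pressed the gate lever level and left the arm holding it there; the hand-in call returned no verdict.

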